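# Rack the spare back caps and set the TIG torch cap a quarter turn off its seat

### The job

Get the TIG torch in the bench stand ready for setting its tungsten, without disturbing anything else on the bench. First clear away the two spare back caps standing on the bench: put each one, mouth down, fully home over the empty peg of the rack that holds caps of its own length, and let it go. Then screw the torch's own back cap (already started on its thread) down clockwise until it bottoms out on the collar, back it off a quarter turn so the collet just frees the tungsten, and finish with the gripper still holding the cap there, for your mate to set the stick-out.

Things in the scene. Friction and masses are not known exactly. Their poses are not given: they have to be found in the camera images.
- cap_long: the long spare back cap: dark brown ribbed hollow cylinder, 28 mm diameter, 92 mm tall, closed top, open bottom (bore 19 mm wide and 84 mm deep), 70 g, loose, standing upright mouth down on the bench. Origin at the centre of the mouth (its underside), z up along its axis. Grip it round the sides from above.
- cap_short: the short spare back cap: the same but 50 mm tall (bore 42 mm deep), 50 g, loose, standing upright mouth down. Origin at the centre of the mouth, z up along its axis.
- rack_long: the long-cap rack, fixed to the bench: a flat grey bar 56 mm (x) by 168 mm (y), top face 12 mm high, with a row of three pegs 52 mm apart along its own y axis; two 92 mm caps, not to be moved, stand on the middle and -y pegs, the +y peg is empty. Origin at the centre of its underside.
- rack_short: the short-cap rack, fixed to the bench: the same bar with two 50 mm caps on the middle and -y pegs; the +y peg is empty. Which of the two racks stands on the left varies.
- rack_long_peg (a point): foot of the empty steel peg of the long-cap rack, on the bar's top face (12 mm above the bench) on the peg's axis; the peg is 14 mm thick, 17 mm tall with a tapered end. A cap fully home has its origin here.
- rack_short_peg (a point): foot of the empty peg of the short-cap rack, likewise.
- torch_stand: blue steel bench stand, fixed, 150 mm (x) by 110 mm (y), with a machine TIG torch clamped upright in it, cup down. Origin under the torch's axis. The post behind the torch (62 mm along the stand's +x) is 140 mm high; a dark steel collar of 38 mm diameter tops the torch at 158 mm, carrying a white paint mark on its -x side. Nothing stands higher than the collar but the cap.
- torch_collar (a point): centre of the collar's top face (158 mm above the bench), the seat on which the cap bottoms out.
- back_cap: the torch's own back cap on top of the collar: dark brown ribbed cylinder 28 mm in diameter, 64 mm tall, upright, captive on its thread. It has a white line across half its top and down its side, which lines up with the mark on the collar when the cap is bottomed. Origin at the centre of its mouth, z up.
- cap_grip (a point): point on the axis of the torch's cap, 44 mm above its mouth (20 mm below its top), a good height for the middle of the finger pads.
- cap_turn (a joint): turn of the torch's cap on its right-hand thread (3 mm rise a turn), rad: 0 bottomed out, grows as it is unscrewed (counter-clockwise from above), hard stop at 5.0. Starts between 2.6 and 3.4. It takes about 0.06 N m to turn and stays where it is left.
- spray: spatter spray can, 57 mm diameter, 204 mm tall, loose, standing at the back of the bench; leave it alone. Origin at the centre of its underside.
- paste_tin: tin with a green lid, 69 mm diameter, 55 mm tall, loose, at the back; leave it alone. Origin at the centre of its underside.
- masking_tape: roll of masking tape lying flat, 104 mm across, 25 mm high, loose, near the front edge; leave it alone. Origin at the centre of its underside.

How it is judged:
On the way, in this order (a step that is already met when the one before it is completed fails the run):
1. both spare caps stand fully home on the empty peg of the rack of their own length and have been let go (horizontal distance between cap_long and rack_long_peg below 0.005 m and z of cap_long in the frame of rack_long_peg between -0.003 and 0.003 m and angle between each of cap_long, cap_short's own z axis and vertical below 0.08 rad and contact force between the fingers and cap_long below 0.1 N and linear speed of each of cap_long, cap_short below 0.03 m/s and horizontal distance between cap_short and rack_short_peg below 0.005 m and z of cap_short in the frame of rack_short_peg between -0.003 and 0.003 m and contact force between the fingers and cap_short below 0.1 N), for 0.2 s.
2. the torch's cap is screwed down until it bottoms out (value of joint cap_turn below 0.08 rad), for 0.1 s.
At the end, for the whole second after the job is handed in: Torch cap 1.57 +- 0.3 rad unscrewed from its seat, still, gripped (over 3 N, TCP within 45 mm of cap_grip); both spare caps upright, untouched, on the empty peg of the rack of their own length, within 3 mm of fully home and 5 mm of the peg's axis (all of step 1 and value of joint cap_turn between 1.27 and 1.87 rad and contact force between the fingers and back_cap above 3 N and distance between the grasp point and cap_grip below 0.045 m and angular speed of back_cap below 0.2 rad/s); the arm keeps its last pose, push and grip.
It fails at once if the spray can, the paste tin or the tape roll is pushed more than 20 mm out of place (distance of any of spray, paste_tin, masking_tape from where it was at the start of the episode above 0.02 m).
It also fails if it takes over 72 s, if anything falls off the work surface, if the arm or the gripper's body presses on something with over 40 N, if the wrist force passes 120 N, or if a joint passes its speed limit or range.

### The arm

A 6-joint arm with a two-finger parallel gripper is mounted at the origin on a cart in front of the work surface, level with it; the furniture and walls round the work are solid. World frame = base frame: x ahead of the robot, y to its left, z up, the work surface at z = 0. Lengths are in m, angles in rad, forces in N, time in s.
With the tool pointing down it reaches from about 0.25 to 0.775 m from the base axis. Payload 4 kg.
Tool frame: the origin (TCP) lies between the finger pads, 19 mm behind the fingertips; this is the grasp point; z points along the fingers, y is the line along which they close (so a half turn about z gives the same grasp; the last joint's range is limited). The gripper opens to 94 mm and grips with 3 to 60 N. Pads are 16 mm wide; open, the fingers measure 119 mm over their backs; the gripper's body (75 mm by 177 mm) begins 78 mm behind the grasp point.
Start: joints at [-1.407, 0.087, 1.371, -0, 1.684, -0.103], TCP at [0.145, -0.531, 0.224] pointing down, gripper open.
Joint ranges: [-3.1, 3.1], [-0.76, 2.03], [0.27, 2.55], [-1.08, 4.22], [0.17, 2.65], [-2.57, 2.57]. Speed limits (rad/s): [2.79, 2.79, 3.14, 3.14, 3.14, 3.14].

### API

Orientations are given as [roll, pitch, yaw] about the fixed x, y, z axes, in that order (R = Rz(yaw) Ry(pitch) Rx(roll)).
In Python, from bench import readout, imaging, robot gives the robot as it stands.
- The arm moves only by the tool carry_out, never from a script. Its argument "motion" is text: rows parted by semicolons, each of 7 numbers parted by spaces: the shift along the tool's x, y, z each as a share of 200 mm, from -1 to 1, then the turn, a rotation vector about the tool's x, y, z each as a share of 120 degrees, from -1 to 1, then the opening, from 0 (shut) to 1 (fully open). A call has 1 to 12 rows; each row shifts and turns the commanded pose from where the row before left it, along the tool's axes as they then stand; what a row does not reach is not made up. A row lasts 1/8 s, in which the tool goes at most 62.5 mm and 10.7 degrees, less where a joint would pass 70% of its speed; a pose out of reach is approached as far as the arm can. A call with a number of a shift or a turn outside -1 to 1 is refused whole. A call with a gripper value outside its range is refused whole. The fingers move at their own pace and stop on an object; the grip force is fixed at half the most. Time passes only in rows, so rows that do not move let the fingers close. It gives the time, the measured TCP pose, the force, the opening and the grip force at its end, in the units of the state.
- readout.get_obs(): the state, without advancing time (a new reading comes with each control period).
- imaging.snapshot(name): name is "scene" or "side" or "wrist"; returns a dict with "pixels" (420x560x3 uint8, red, green, blue), "fx", "fy", "cx", "cy" (pixels), "R" (3x3) and "t" (3): a world point X has camera coordinates R X + t. Camera axes: x right, y down, z forward; pixel columns grow to the right and rows downward; lengths in m; the calibration is good to about 2 mm. A picture is of the moment at which its call begins. There is no depth.
- robot.close_job(): hands the job in; it is judged then, once.
The state is a dict: "time": time; "joint_positions": joint angles; "qvel": joint speeds; "joint_torque": joint torques, N m; "tool_pos": TCP position; "ee_rot": TCP orientation; "wrist_force": force on the tool from outside, world axes, zero at the start; "wrist_torque": the same for the moment, N m; "width": finger opening in m; "finger_force": force on a finger pad.
Only numpy, scipy, OpenCV 4.12 (cv2) and the standard library are available. Lean on these libraries where they do the work, as an engineer would, in place of code of your own. Each camera call takes 0.05 s, during which the arm holds its last target. There are 200 camera calls.

## Working session

There is one attempt and no reset: what is moved stays moved. The work goes in short steps, Python scripts to look and compute and a tool call to move; the robot and the scene stay as the last step left them, time stands still between calls to the robot, and variables do not carry over. Pictures are saved under pics/ and viewed, at most 12 in all, crops included, and the job is handed in when it is done.

Besides the shell and the picture viewer there is one more tool, called after "Call:" by a JSON object that holds its "fn" and its "kwargs", one argument or row to a line. carry_out: Moves the arm, as the interface text tells. Its arguments: {"type":"object","properties":{"motion":{"type":"string"}},"required":["motion"]}

```bash
mkdir -p pics; ls
cat > h.py <<'E'
import numpy as np,cv2,pickle
from bench import readout,imaging,robot
def snap(n,tag):
    s=imaging.snapshot(n); cv2.imwrite(f'pics/{tag}.png',cv2.resize(s['pixels'][:,:,::-1],(800,600),interpolation=cv2.INTER_CUBIC) )
    pickle.dump(s,open(f'{tag}.pkl','wb')); return s
def ray(s,u,v):
    R=np.array(s['R']);t=np.array(s['t']);d=R.T@[(u-s['cx'])/s['fx'],(v-s['cy'])/s['fy'],1];return -R.T@t,d
def onz(s,u,v,z):
    c,d=ray(s,u,v);return c+d*(z-c[2])/d[2]
def proj(s,X):
    p=np.array(s['R'])@X+np.array(s['t']);return s['fx']*p[0]/p[2]+s['cx'],s['fy']*p[1]/p[2]+s['cy']
E
python3 - <<'E'
from h import *
for n in ('scene','side','wrist'):
    s=snap(n,n+'0'); print(n,ray(s,280,210),s['fx'])
print(readout.get_obs())
E
```

```text
pics
scene (array([-0.01389456,  0.64762704,  0.8507606 ]), array([ 0.52004516, -0.53217228, -0.66812516])) 510.1876499238068
side (array([ 0.24867835, -0.65538889,  0.52997661]), array([ 0.2979224 ,  0.84134381, -0.45115296])) 434.91566765091346
wrist (array([ 0.21136736, -0.51320824,  0.38308572]), array([-0.23576956, -0.06770703, -0.96949178])) 311.9532602297404
{'time': 0.15, 'joint_positions': array([-1.40711379e+00,  8.77909127e-02,  1.37189387e+00, -1.73554073e-05,
        1.68362370e+00, -1.03104903e-01]), 'qvel': array([-0.00133653, -0.00204249, -0.00491859,  0.00060199,  0.00043108,
        0.00125724]), 'joint_torque': array([ 1.26352596e-03, -3.40642834e+01, -3.02792895e+01,  7.18936650e-02,
        3.05197213e-02, -1.13535907e-04]), 'tool_pos': array([ 0.1449211 , -0.53015283,  0.22337665]), 'ee_rot': array([-3.13988416e+00, -1.59439995e-04,  2.66785361e-01]), 'wrist_force': array([ 0.34317018,  0.68496344, -0.0859946 ]), 'wrist_torque': array([-8.41552406e-03, -4.09681700e-02,  2.04086776e-05]), 'finger_force': 0.0, 'width': 0.09400478207133792}
```

View pics/scene0.png

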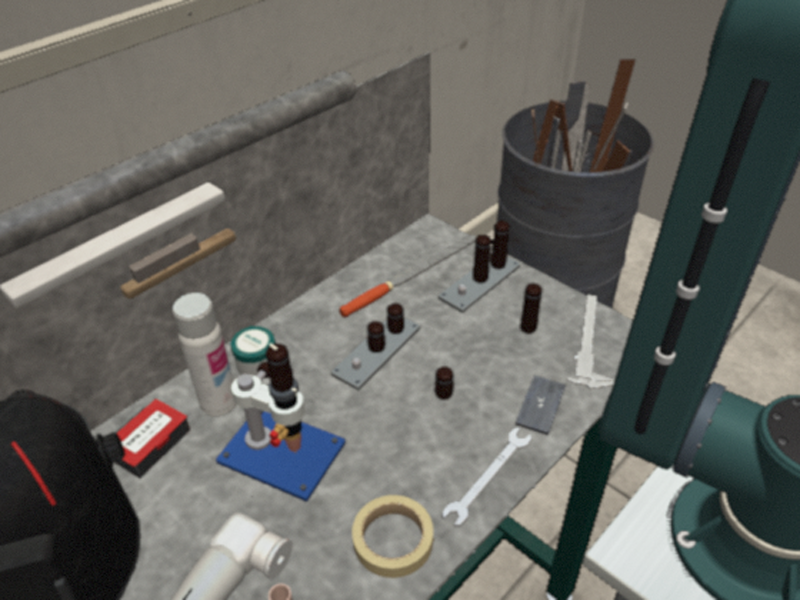

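View pics/side0.png

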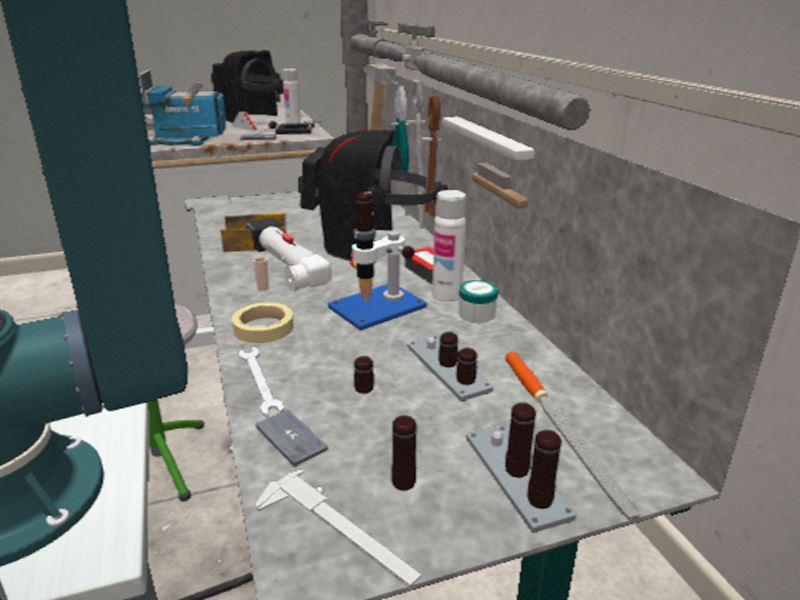

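The scene shows both racks: the short one is nearer the torch and the long one is to the right. The free pegs, in 800-px scene coordinates, are at (461,289) for the long rack and (356,363) for the short one. The spare caps stand at (531,308) and (444,382), and the torch cap is at (279,365). Next I'll enlarge these.

Run:
```python
from h import *
T={'scene':[(371,215),(311,268),(323,203),(249,254),(196,262)],'side':[(282,317),(254,262),(348,306),(302,239),(255,156)]}
rows=[]
for n in T:
    s=pickle.load(open(n+'0.pkl','rb'));r=[]
    for (u,v) in T[n]:
        x0,y0=u-16,v-30
        im=cv2.resize(s['pixels'][y0:y0+60,x0:x0+32,::-1],None,fx=5,fy=5,interpolation=cv2.INTER_CUBIC)
        im=cv2.convertScaleAbs(im,alpha=1.5,beta=20)
        for k in range(60):
            if (y0+k)%5==0: im[k*5,:8 if (y0+k)%10==0 else 4]=(0,255,255)
            if (y0+k)%10==0: cv2.putText(im,str(y0+k),(9,k*5+4),0,.33,(0,255,255))
        for k in range(32):
            if (x0+k)%5==0: im[-(8 if (x0+k)%10==0 else 4):,k*5]=(0,255,255)
            if (x0+k)%10==0: cv2.putText(im,str(x0+k),(k*5-9,288),0,.33,(0,255,255))
        im[:,-1]=255;r.append(im)
    rows.append(np.hstack(r))
cv2.imwrite('pics/tiles.png',np.vstack(rows))
```

```text
(no output)
```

View pics/tiles.png

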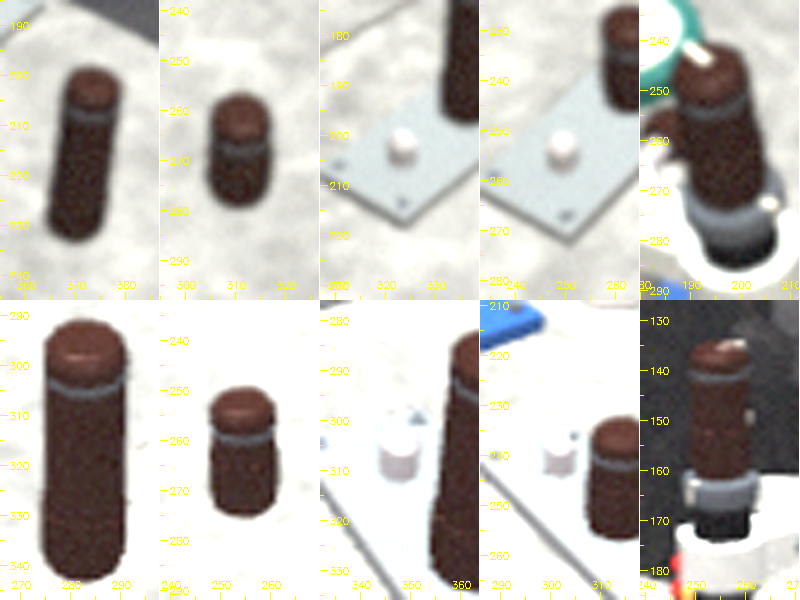

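The tiles give clean silhouettes. The cap outlines can be segmented from the light bench, and I read the peg boxes off by hand. Now I'll fit cylinders to both views.

```bash
cat >> h.py <<'E'
from scipy.optimize import least_squares
def cyl(x,y,z0,h,r):
    a=np.linspace(0,2*np.pi,72,endpoint=False)
    return np.array([[x+r*np.cos(t),y+r*np.sin(t),z] for z in (z0,z0+h) for t in a])
def bb(s,P):
    q=(np.array(s['R'])@P.T).T+np.array(s['t']);u=s['fx']*q[:,0]/q[:,2]+s['cx'];v=s['fy']*q[:,1]/q[:,2]+s['cy']
    return np.array([u.min(),u.max(),v.min(),v.max()])
def fit(obs,z0,h,r,g):  # obs: list (snap,[umin,umax,vmin,vmax] with nan)
    def f(p):
        e=np.concatenate([bb(s,cyl(p[0],p[1],z0,h,r))-np.array(o) for s,o in obs]);return np.where(np.isnan(e),0,e)
    k=least_squares(f,g);return k.x,k.fun
E
python3 - <<'E'
from h import *
np.set_printoptions(precision=4,suppress=True)
S={n:pickle.load(open(n+'0.pkl','rb')) for n in('scene','side')}
def box(s,u,v):
    g=s['pixels'].max(2)<105
    n,l,st,_=cv2.connectedComponentsWithStats(cv2.morphologyEx(g.astype('uint8'),cv2.MORPH_CLOSE,np.ones((4,1))),connectivity=4)
    a=st[l[v,u]];return [a[0]-.5,a[0]+a[2]-.5,a[1]-.5,a[1]+a[3]-.5]
N=np.nan
sc,sd=S['scene'],S['side']
def go(name,o1,o2,z0,h,r=.014):
    g=onz(sc,(o1[0]+(o1[1] if o1[1]==o1[1] else o1[0]+8))/2,o1[2]+3,z0+h)[:2]
    x,e=fit([(sc,o1),(sd,o2)],z0,h,r,g);print(name,o1,o2,x,e)
    for q in((sc,o1),(sd,o2)):print('   single',fit([q],z0,h,r,g)[0])
for n,a,b,h in(('long',(371,215),(282,317),.092),('short',(311,268),(254,265),.05)):
    go(n,box(sc,*a),box(sd,*b),0,h)
for n,a,b,h in(('rl mid',(337,183),(364,310),.092),('rl -y',(350,172),(381,330),.092),('rs mid',(263,237),(314,245),.05),('rs -y',(277,224),(326,256),.05)):
    go(n,box(sc,*a),box(sd,*b),.012,h)
go('pegL',[320.2,326.4,198.4,205.6],[343.4,351.6,N,312.4],.012,.017,.007)
go('pegS',[246.6,252.6,249.6,257.4],[298.6,305.2,N,243.8],.012,.017,.007)
go('torch',[187,N,240.4,N],[249.2,261.2,134.2,N],.1594,.064)
E
```

```text
long [np.float64(363.5), np.float64(379.5), np.float64(198.5), np.float64(234.5)] [np.float64(273.5), np.float64(291.5), np.float64(291.5), np.float64(344.5)] [ 0.4418 -0.1244] [ 0.7101  1.0678 -2.1992 -0.8461  0.0257 -0.5292 -2.328  -0.3994]
   single [ 0.4403 -0.1188]
   single [ 0.4411 -0.1275]
short [np.float64(303.5), np.float64(317.5), np.float64(256.5), np.float64(280.5)] [np.float64(247.5), np.float64(261.5), np.float64(250.5), np.float64(276.5)] [0.4525 0.0787] [ 0.8782  0.4854 -1.8986 -0.5861 -0.415  -0.4877 -2.7156 -1.017 ]
   single [0.4513 0.0824]
   single [0.4515 0.0719]
rl mid [np.float64(329.5), np.float64(457.5), np.float64(39.5), np.float64(216.5)] [np.float64(353.5), np.float64(392.5), np.float64(282.5), np.float64(356.5)] [ 0.5457 -0.2447] [ 30.5357 -82.7411 111.858  -29.4898   9.4186  -3.8261  33.9075  20.6251]
   single [ 0.5925 -0.4366]
   single [ 0.5716 -0.1928]
rl -y [np.float64(329.5), np.float64(457.5), np.float64(39.5), np.float64(216.5)] [np.float64(353.5), np.float64(392.5), np.float64(282.5), np.float64(356.5)] [ 0.5457 -0.2447] [ 30.5357 -82.7411 111
[... 590 characters left out ...]
.15   -0.5417  1.2285  3.2659  7.3997 -5.0354  7.3184 -3.2365]
   single [0.5938 0.0397]
   single [0.5895 0.0521]
pegL [320.2, 326.4, 198.4, 205.6] [343.4, 351.6, nan, 312.4] [ 0.5736 -0.1072] [ 0.0987 -0.1435 -0.8048  0.8983 -0.1548  0.1807  0.      0.0698]
   single [ 0.5737 -0.1074]
   single [ 0.5737 -0.107 ]
pegS [246.6, 252.6, 249.6, 257.4] [298.6, 305.2, nan, 243.8] [0.5829 0.1374] [-0.5186  0.1942 -1.0709  0.9543  0.0282 -0.2328  0.      0.5414]
   single [0.5825 0.1373]
   single [0.584  0.1395]
torch [187, nan, 240.4, nan] [249.2, 261.2, 134.2, nan] [0.5232 0.3105] [-0.6586  0.     -2.3409  0.     -1.2236 -1.101  -1.1453  0.    ]
   single [0.5178 0.3134]
   single [0.5232 0.3007]
```

Run:
```python
from h import *
np.set_printoptions(precision=4,suppress=True)
sc,sd=[pickle.load(open(n+'0.pkl','rb')) for n in('scene','side')]
N=np.nan
def go(n,o1,o2,z0,h,r=.014):
    x,e=fit([(sc,o1),(sd,o2)],z0,h,r,[.5,.0]);print(n,x,e)
    c=np.array([proj(s,np.array([*x,z0+h])) for s in(sc,sd)]).round(1).tolist();print(c)
go('long',[363.5,379.5,N,N],[273.5,291.5,N,N],0,.092)
go('short',[303.5,317.5,N,N],[247.5,261.5,N,N],0,.05)
go('pegL',[319.8,326.0,N,N],[343.0,351.2,N,N],.012,.017,.007)
go('pegS',[246.2,252.2,N,N],[298.2,304.8,N,N],.012,.017,.007)
go('torch',[186.6,N,N,N],[248.8,260.8,N,N],.1594,.064)
# rack outline corners at z=.012: scene native tile readings
for nm,p in(('L corner scene',(323.4,217.6)),('S corner scene',(250.3,271.5))): print(nm,onz(sc,*p,.012))
# rack hi-level corners from 800px views
for s,t,ps in((sc,'sc',[(519,265),(439,296),(462,309),(420,326),(333,376),(354,386)]),(sd,'sd',[(467,434),(497,427),(533,528),(574,517),(408,343),(431,336),(464,397),(491,383)])):
    for p in ps: print(t,p,onz(s,p[0]*.7-.15,p[1]*.7-.15,.012))
```

```text
long [ 0.4429 -0.1225] [-0.1518  0.1627  0.      0.      0.3069 -0.2798  0.      0.    ]
[[373.4, 200.5], [282.5, 293.7]]
short [0.4537 0.0795] [ 0.2116 -0.2055  0.      0.      0.0478 -0.053   0.      0.    ]
[[310.7, 259.4], [254.4, 251.1]]
pegL [ 0.5736 -0.1057] [ 0.1194 -0.1226  0.      0.     -0.1605  0.1563  0.      0.    ]
[[323.0, 199.8], [347.4, 301.9]]
pegS [0.5826 0.1384] [-0.3562  0.3632  0.      0.      0.137  -0.1313  0.      0.    ]
[[249.0, 251.1], [301.6, 236.1]]
torch [0.5246 0.3088] [-0.0011  0.      0.      0.     -0.0557  0.0568  0.      0.    ]
[[194.8, 242.9], [254.6, 134.9]]
L corner scene [ 0.5427 -0.0712  0.012 ]
S corner scene [0.549  0.1683 0.012 ]
sc (519, 265) [ 0.5458 -0.2348  0.012 ]
sc (439, 296) [ 0.5969 -0.0737  0.012 ]
sc (462, 309) [ 0.5463 -0.075   0.012 ]
sc (420, 326) [0.5708 0.0038 0.012 ]
sc (333, 376) [0.595  0.1772 0.012 ]
sc (354, 386) [0.5562 0.1693 0.012 ]
sd (467, 434) [ 0.546  -0.0792  0.012 ]
sd (497, 427) [ 0.5894 -0.0789  0.012 ]
sd (533, 528) [ 0.5471 -0.2444  0.012 ]
sd (574, 517) [ 0.5975 -0.2453  0.012 ]
sd (408, 343) [0.5518 0.1611 0.012 ]
sd (431, 336) [0.5957 0.1702 0.012 ]
sd (464, 397) [ 0.5761 -0.0039  0.012 ]
sd (491, 383) [0.6281 0.0152 0.012 ]
```

Call:
{"fn": "carry_out", "kwargs": {
  "motion": "0 0 0 0 0 -0.088 1; 0 0 0 0 0 -0.088 1; 0 0 0 0 0 -0.088 1; 0 0 0 0 0 -0.088 1; 0 0 0 0 0 -0.088 1; 0 0 0 0 0 -0.088 1; 0 0 0 0 0 -0.088 1; 0 0 0 0 0 -0.006 1; 0 0 0 0 0 0 1"
}}

```text
time: 1.27
tool_pos: [0.145, -0.5304, 0.2241]
ee_rot: [-3.142, -0.0, 1.567]
wrist_force: [0.0, 0.2, 0.3]
width: 0.0943
finger_force: 0.0
```

```bash
cat >> h.py <<'E'
from scipy.spatial.transform import Rotation as Ro
def plan(xyz,yaw=np.pi/2):
    o=readout.get_obs();R=Ro.from_euler('xyz',o['ee_rot']);Rt=Ro.from_euler('xyz',[np.pi,0,yaw])
    d=(R.inv().apply(np.array(xyz)-o['tool_pos'])/.2).round(4);w=(np.degrees((R.inv()*Rt).as_rotvec())/120).round(4)
    print('t',round(o['time'],2),'tcp',o['tool_pos'].round(4),'rpy',o['ee_rot'].round(3),'q6',o['joint_positions'][5].round(3),'f',o['wrist_force'].round(1),'\n shift',d,'turn',w,'steps',np.abs(d).max()/.31)
E
python3 -c "
from h import *
plan([.443,-.1225,.2])"
```

```text
t 1.27 tcp [ 0.145  -0.5304  0.2241] rpy [-3.142 -0.     1.567] q6 -1.403 f [0.  0.2 0.3] 
 shift [2.0452 1.4825 0.121 ] turn [-0.     -0.0002 -0.0018] steps 6.597419354838709
```

Call:
{"fn": "carry_out", "kwargs": {
  "motion": "0.227 0.165 0.013 0 0 0 1; 0.227 0.165 0.013 0 0 0 1; 0.227 0.165 0.013 0 0 0 1; 0.227 0.165 0.013 0 0 0 1; 0.227 0.165 0.013 0 0 0 1; 0.227 0.165 0.013 0 0 0 1; 0.227 0.165 0.013 0 0 0 1; 0.227 0.165 0.013 0 0 0 1; 0.229 0.162 0.017 0 0 0 1; 0 0 0 0 0 0 1; 0 0 0 0 0 0 1"
}}

```text
time: 2.65
tool_pos: [0.4417, -0.1222, 0.2]
ee_rot: [-3.141, 0.001, 1.569]
wrist_force: [0.7, 0.1, 0.2]
width: 0.094
finger_force: 0.0
```

Run:
```python
from h import *
plan([.443,-.1225,.06])
s=snap('wrist','w1')
for n,X in(('long',[.4429,-.1225,.092]),('pegL',[.5736,-.1057,.029]),('pegS',[.5826,.1384,.029]),('short',[.4537,.0795,.05])):print(n,np.array(proj(s,np.array(X)))/.7)
```

```text
t 2.65 tcp [ 0.4417 -0.1222  0.2   ] rpy [-3.141e+00  1.000e-03  1.569e+00] q6 -0.391 f [0.7 0.1 0.2] 
 shift [-0.0011  0.0071  0.7   ] turn [-0.0003  0.0003 -0.0009] steps 2.258064516129032
long [399.5856395 300.4224784]
pegL [573.94367306 257.6355614 ]
pegS [ 625.26185078 -134.50937796]
short [417.0790271 -41.1555178]
```

View pics/w1.png

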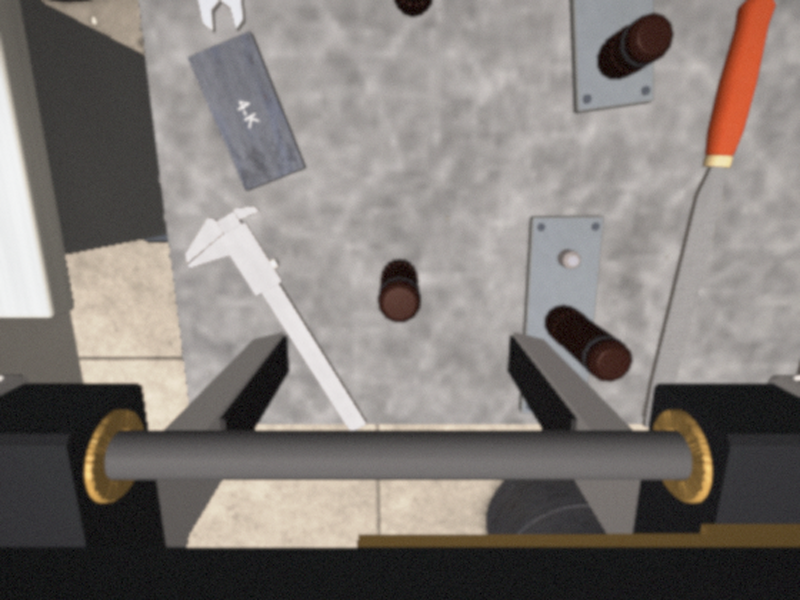

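Wrist view: the long cap's top is at (400,302), as predicted. The long rack's empty peg is at (570,258) against a predicted (574,258), so its x is about 2 mm smaller than I had it. I'll refine that from the bar edges and the peg blob.

Run:
```python
from h import *
np.set_printoptions(precision=4,suppress=True)
s=pickle.load(open('w1.pkl','rb'));g=cv2.GaussianBlur(s['pixels'],(3,3),0).astype(int)
print('row193 r-b',[(u,int(g[193,u].sum()//3),int(g[193,u,0]-g[193,u,2])) for u in range(364,426,2)])
b=g[172:192,388:410].sum(2)//3;print(b)
for u,v in((399.2,180.5),(398.5,180.5)):print(onz(s,u,v,.029))
```

```text
row193 r-b [(364, 172, 7), (366, 163, 7), (368, 130, 6), (370, 133, 2), (372, 160, -6), (374, 165, -9), (376, 165, -10), (378, 166, -9), (380, 166, -9), (382, 165, -9), (384, 166, -9), (386, 166, -10), (388, 166, -9), (390, 166, -9), (392, 164, -8), (394, 165, -8), (396, 165, -8), (398, 165, -8), (400, 164, -7), (402, 163, -8), (404, 166, -8), (406, 166, -8), (408, 166, -8), (410, 165, -7), (412, 163, -8), (414, 164, -7), (416, 162, -7), (418, 156, 0), (420, 157, 7), (422, 159, 8), (424, 160, 8)]
[[162 162 162 162 161 160 159 158 158 157 158 159 160 161 161 161 162 163
  164 164 164 163]
 [162 162 162 161 159 157 154 151 149 148 150 154 157 159 159 160 161 162
  164 165 164 163]
 [163 162 161 158 154 148 140 134 131 131 136 142 148 152 156 159 160 161
  163 164 165 164]
 [163 162 159 154 144 133 122 116 115 118 125 135 142 148 152 155 159 161
  162 163 164 164]
 [163 161 156 145 130 117 109 109 114 123 131 140 146 150 151 153 157 160
  162 163 164 164]
 [163 158 149 133 118 108 108 116 129 140 149 155 157 157 156 155 157 160
  161 163 164 164]
 [161 154 139 121 110 107 115 131 147 15
[... 614 characters left out ...]
64 161 155 145 134 129 134 148 161 170 179 186 190 190 187 179 170 162
  160 162 164 164]
 [164 164 162 157 150 143 140 146 155 164 169 174 176 176 173 168 162 160
  161 163 165 164]
 [165 166 166 164 160 156 151 151 155 159 162 164 165 164 163 161 161 161
  163 164 165 165]
 [166 166 166 166 164 162 160 158 158 159 160 160 160 160 160 161 161 163
  164 165 165 165]
 [166 166 166 166 165 165 164 162 162 161 161 161 161 162 161 162 163 163
  164 164 164 164]
 [165 166 166 166 165 165 165 163 163 162 162 162 163 163 163 163 164 164
  164 164 165 164]
 [166 166 166 165 164 164 164 163 163 164 164 164 163 163 163 164 164 164
  164 165 165 165]]
[ 0.5709 -0.1059  0.029 ]
[ 0.5701 -0.1059  0.029 ]
```

Call:
{"fn": "carry_out", "kwargs": {
  "motion": "0 0.006 0.2 0 0 0 1; 0 0 0.25 0 0 0 1; 0 0 0.2 0 0 0 1; 0 0 0.05 0 0 0 1; 0 0 0 0 0 0 0; 0 0 0 0 0 0 0; 0 0 0 0 0 0 0; 0 0 0 0 0 0 0; 0 0 0 0 0 0 0"
}}

```text
time: 3.82
tool_pos: [0.4434, -0.122, 0.0605]
ee_rot: [3.141, 0.0, 1.57]
wrist_force: [0.2, -0.2, -0.9]
width: 0.0475
finger_force: 0.0
```

Call:
{"fn": "carry_out", "kwargs": {
  "motion": "0 0 0 0 0 0 0; 0 0 0 0 0 0 0; 0 0 0 0 0 0 0; 0 0 0 0 0 0 0; 0 0 0 0 0 0 0; 0 0 0 0 0 0 0"
}}

```text
time: 4.58
tool_pos: [0.4431, -0.1219, 0.06]
ee_rot: [-3.142, -0.0, 1.57]
wrist_force: [-0.2, 0.3, -0.4]
width: 0.0274
finger_force: 30.0
```

Run:
```python
from h import *
np.set_printoptions(precision=4,suppress=True)
s=pickle.load(open('w1.pkl','rb'))
print('bar mid',onz(s,371,193,.012),onz(s,417.7,193,.012),'top',onz(s,399.6,181.7,.029))
print(fit([(s,[389.7,404.8,174.5,186.5])],.012,.017,.007,[.57,-.1]))
print('cap top',onz(s,280,211,.092))
plan([.5715,-.1065,.2])
```

```text
bar mid [ 0.5468 -0.1228  0.012 ] [ 0.5998 -0.1229  0.012 ] top [ 0.5714 -0.1072  0.029 ]
(array([ 0.5717, -0.107 ]), array([-1.7688,  1.6839, -1.5369,  1.5205]))
cap top [ 0.4432 -0.1231  0.092 ]
t 4.58 tcp [ 0.4431 -0.1219  0.06  ] rpy [-3.142 -0.     1.57 ] q6 -0.391 f [-0.2  0.3 -0.4] 
 shift [ 0.0777  0.6419 -0.6999] turn [-0.     -0.     -0.0006] steps 2.257741935483871
```

Call:
{"fn": "carry_out", "kwargs": {
  "motion": "0 0 -0.2 0 0 0 0; 0 0 -0.1 0 0 0 0; 0.027 0.216 0 0 0 0 0; 0.027 0.216 0 0 0 0 0; 0.027 0.215 0 0 0 0 0; 0 0 0.1 0 0 0 0; 0 0 0 0 0 0 0; 0 0 0 0 0 0 0"
}}

```text
time: 5.58
tool_pos: [0.5723, -0.106, 0.1002]
ee_rot: [-3.141, 0.0, 1.569]
wrist_force: [0.3, 0.0, -0.3]
width: 0.0277
finger_force: 30.0
```

```bash
cat >> h.py <<'E'
def tiles(specs,tag,k=6):
    out=[]
    for n,X,w,h in specs:
        s=imaging.snapshot(n);pickle.dump(s,open(f'{tag}_{n}.pkl','wb'));u,v=map(int,proj(s,np.array(X)));x0,y0=u-w//2,v-h//2
        im=cv2.resize(s['pixels'][y0:y0+h,x0:x0+w,::-1],None,fx=k,fy=k,interpolation=cv2.INTER_CUBIC);im=cv2.convertScaleAbs(im,alpha=1.3)
        for j in range(0,w,5):im[-8:,j*k]=(0,255,255)
        for j in range(0,h,5):im[j*k,:8]=(0,255,255)
        print(n,'origin',x0,y0,'target px',[(a*k+k//2).round() for a in np.array(proj(s,np.array(X)))-[x0,y0]]);out.append(im)
    cv2.imwrite(f'pics/{tag}.png',np.hstack(out))
E
python3 - <<'E'
from h import *
plan([.5725,-.1057,.072])
tiles([('scene',[.5725,-.1065,.029],64,90),('side',[.5725,-.1065,.029],64,90)],'t2')
E
```

```text
t 5.58 tcp [ 0.5723 -0.106   0.1002] rpy [-3.141  0.     1.569] q6 -0.279 f [ 0.3  0.  -0.3] 
 shift [0.0015 0.0011 0.1412] turn [-0.0001  0.0001 -0.0007] steps 0.4554838709677419
scene origin 291 154 target px [np.float64(198.0), np.float64(278.0)]
side origin 315 257 target px [np.float64(196.0), np.float64(275.0)]
```

View pics/t2.png

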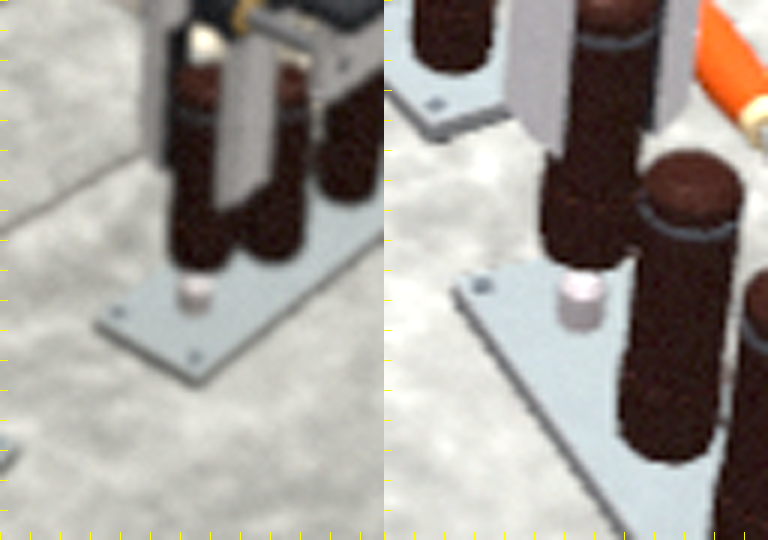

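The scene tile shows the cap mouth centred at about u=202 px with the peg at about 195. In the side tile they are at about 204 and 197. I'll check how much of that is just the lean of the vertical.

Run:
```python
from h import *
np.set_printoptions(precision=1,suppress=True)
for n,o in(('scene',(291,154)),('side',(315,257))):
    s=pickle.load(open(f't2_{n}.pkl','rb'))
    for P in((.5725,-.1065),(.5725,-.1085),(.5745,-.1065)):
        f=lambda b:(b-[o[0],o[0],o[1],o[1]])*6+3
        print(n,P,'cap',f(bb(s,cyl(*P,.0402,.01,.014))),'peg',f(bb(s,cyl(*P,.012,.017,.007))))
    # edges: dark columns just above mouth
    g=s['pixels'].max(2)
    r=o[1]+(40 if n=='scene' else 38)
    print(r,[(u,int(g[r,u])) for u in range(o[0]+22,o[0]+50)])
    r=o[1]+(49 if n=='scene' else 51)
    print(r,[(u,int(g[r,u])) for u in range(o[0]+22,o[0]+48)])
```

```text
scene (0.5725, -0.1065) cap [165.1 235.2 216.  279.3] peg [179.7 215.5 266.6 320. ]
scene (0.5725, -0.1085) cap [168.2 238.3 213.7 276.9] peg [182.9 218.6 264.2 317.6]
scene (0.5745, -0.1065) cap [161.3 231.4 213.9 277.1] peg [176.  211.8 264.4 317.9]
194 [(313, 131), (314, 137), (315, 142), (316, 150), (317, 145), (318, 109), (319, 56), (320, 24), (321, 22), (322, 25), (323, 29), (324, 28), (325, 27), (326, 32), (327, 26), (328, 27), (329, 31), (330, 40), (331, 36), (332, 26), (333, 24), (334, 26), (335, 27), (336, 25), (337, 26), (338, 30), (339, 28), (340, 37)]
203 [(313, 155), (314, 152), (315, 151), (316, 151), (317, 153), (318, 154), (319, 147), (320, 122), (321, 104), (322, 113), (323, 124), (324, 128), (325, 126), (326, 137), (327, 152), (328, 155), (329, 154), (330, 152), (331, 154), (332, 153), (333, 154), (334, 153), (335, 150), (336, 152), (337, 155), (338, 152)]
side (0.5725, -0.1065) cap [151.2 248.9 188.7 275. ] peg [168.1 219.3 260.  335.1]
side (0.5725, -0.1085) cap [154.2 252.2 192.6 279.2] peg [171.1 222.4 264.  339.3]
side (0.5745, -0.1065) cap [157.2 255.  187.4 273.6] peg [174.1 225.3 258.7 333.7]
295 [(337, 170), (338, 171), (339, 168), (340, 126), (341, 34), (342, 34), (343, 33), (344, 33), (345, 31), (346, 33), (347, 34), (348, 32), (349, 30), (350, 33), (351, 31), (352, 30), (353, 33), (354, 26), (355, 33), (356, 30), (357, 29), (358, 33), (359, 34), (360, 37), (361, 50), (362, 61), (363, 62), (364, 68)]
308 [(337, 175), (338, 172), (339, 174), (340, 173), (341, 174), (342, 174), (343, 153), (344, 121), (345, 118), (346, 119), (347, 121), (348, 116), (349, 113), (350, 113), (351, 129), (352, 164), (353, 176), (354, 173), (355, 132), (356, 52), (357, 31), (358, 33), (359, 30), (360, 35), (361, 31), (362, 33)]
```

The relative offset says the cap should move about +0.6 mm in x and +1.5 mm in y. I'll correct that and lower.

Call:
{"fn": "carry_out", "kwargs": {
  "motion": "0.0075 0.003 0.03 0 0 0 0; 0 0 0.03 0 0 0 0; 0 0 0.03 0 0 0 0; 0 0 0.03 0 0 0 0; 0 0 0.02 0 0 0 0; 0 0 0 0 0 0 0; 0 0 0 0 0 0 0"
}}

```text
time: 6.55
tool_pos: [0.5733, -0.1045, 0.0721]
ee_rot: [3.141, 0.0, 1.569]
wrist_force: [0.3, -0.2, -0.5]
width: 0.0278
finger_force: 30.0
```

Call:
{"fn": "carry_out", "kwargs": {
  "motion": "0 0 0.004 0 0 0 0; 0 0 0 0 0 0 0; 0 0 0 0 0 0 0.6; 0 0 0 0 0 0 0.6; 0 0 0 0 0 0 0.6; 0 0 0 0 0 0 0.6; 0 0 -0.25 0 0 0 0.6; 0 0 -0.3 0 0 0 0.6; 0 0 -0.2 0 0 0 1; 0 0 0 0 0 0 1"
}}

```text
time: 7.8
tool_pos: [0.5752, -0.1049, 0.2263]
ee_rot: [3.132, 0.003, 1.57]
wrist_force: [0.1, 0.3, -0.3]
width: 0.0729
finger_force: 0.0
```

Run:
```python
from h import *
plan([.4537,.0795,.2])
tiles([('scene',[.573,-.105,.06],64,90),('side',[.573,-.105,.06],64,90)],'t3')
```

```text
t 7.8 tcp [ 0.5752 -0.1049  0.2263] rpy [3.132e+00 3.000e-03 1.570e+00] q6 -0.276 f [ 0.1  0.3 -0.3] 
 shift [ 0.9218 -0.6097  0.1233] turn [ 0.0044  0.0013 -0.0006] steps 2.9735483870967743
scene origin 291 145 target px [np.float64(198.0), np.float64(275.0)]
side origin 316 242 target px [np.float64(197.0), np.float64(277.0)]
```

View pics/t3.png

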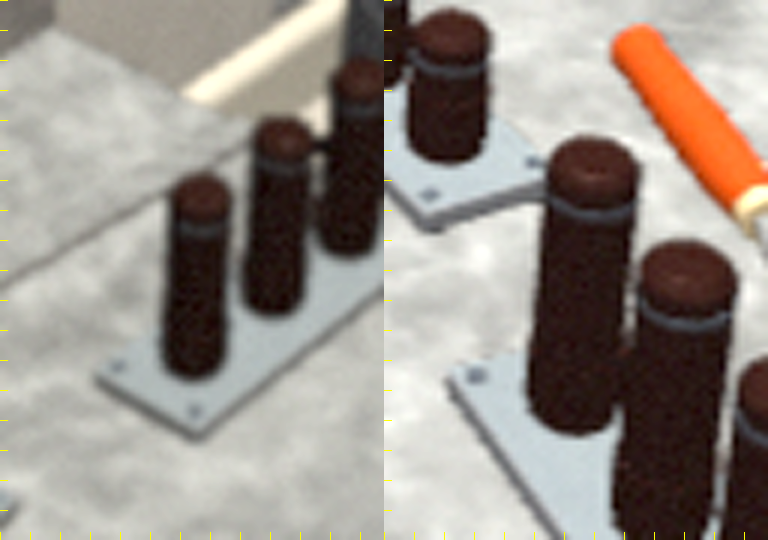

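The long cap stands upright and home, level with its neighbours, with its base at (195,375) in the scene tile. Now the short cap.

Call:
{"fn": "carry_out", "kwargs": {
  "motion": "0.23 -0.152 0.03 0 0 0 1; 0.23 -0.152 0.03 0 0 0 1; 0.23 -0.152 0.03 0 0 0 1; 0.23 -0.152 0.03 0 0 0 1; 0 0 0 0 0 0 1; 0 0 0 0 0 0 1"
}}

```text
time: 8.65
tool_pos: [0.4513, 0.0794, 0.1956]
ee_rot: [-3.139, 0.001, 1.57]
wrist_force: [-0.0, -0.4, 0.6]
width: 0.0942
finger_force: 0.0
```

Run:
```python
from h import *
np.set_printoptions(precision=4,suppress=True)
plan([.4537,.0795,.032])
s=snap('wrist','w4')
g=s['pixels'].max(2)
for n,X in(('short',[.4537,.0795,.05]),('pegS',[.5826,.1384,.029])):
    u,v=proj(s,np.array(X));print(n,u,v)
m=(g<105).astype('uint8');u,v=map(int,proj(s,np.array([.4537,.0795,.04])))
n,l,st,_=cv2.connectedComponentsWithStats(m);a=st[l[v,u]];print(a,fit([(s,[a[0]-.5,a[0]+a[2]-.5,a[1]-.5,a[1]+a[3]-.5])],0,.05,.014,[.45,.08]))
u,v=map(int,proj(s,np.array([.5826,.1384,.025])));print(u-14,v-12);print(g[v-12:v+12,u-14:u+14])
```

```text
t 8.65 tcp [0.4513 0.0794 0.1956] rpy [-3.139  0.001  1.57 ] q6 0.052 f [-0.  -0.4  0.6] 
 shift [0.001  0.0143 0.8178] turn [-0.0013  0.0004 -0.0004] steps 2.6380645161290324
short 281.07562653605873 200.64846465478834
pegS 407.1969720349647 139.8977482534252
[268 181  26  33 691] (array([0.4531, 0.0792]), array([-0.962 ,  0.9613, -0.9815,  0.9122]))
391 127
[[168 168 167 169 164 168 167 166 164 168 166 165 165 165 163 163 163 166
  168 168 170 167 167 165 166 167 165 170]
 [168 167 167 166 168 166 164 164 164 165 164 164 165 166 165 165 167 166
  167 167 167 166 167 169 172 167 167 167]
 [170 168 168 165 166 165 168 162 165 163 166 165 163 163 164 168 165 166
  167 166 172 169 167 166 168 168 166 167]
 [168 166 166 166 162 164 164 168 163 165 165 163 164 163 167 163 168 165
  171 167 168 168 172 170 165 169 166 166]
 [167 168 171 166 166 167 163 167 164 163 166 166 164 164 166 167 166 167
  167 170 168 168 170 168 170 169 168 170]
 [167 167 170 169 168 170 169 167 164 164 163 165 164 163 163 167 166 166
  168 168 170 169 169 170 168 169 169 167]
 [169 167 166 169 166 164 166 163 15
[... 1370 characters left out ...]
171 170 169 167 162 151 131 116 115 127 151 164 172 173 180 181 177 173
  162 156 161 169 170 170 171 170 170 168]
 [171 170 169 169 166 158 152 136 125 127 142 150 161 164 163 164 163 159
  158 163 167 168 168 173 171 172 171 170]
 [169 172 168 171 170 167 163 160 156 153 150 153 153 154 154 156 157 160
  161 170 170 170 171 169 168 170 170 169]
 [169 172 174 171 169 167 169 166 168 166 166 165 162 162 159 162 165 170
  171 168 169 168 169 170 169 171 167 171]
 [171 170 171 171 169 171 171 171 173 168 168 166 167 165 167 168 170 167
  170 168 169 168 170 169 170 168 171 168]
 [167 173 170 174 171 170 169 174 172 171 169 171 169 171 170 169 171 170
  169 170 169 167 171 171 170 169 168 164]]
```

Call:
{"fn": "carry_out", "kwargs": {
  "motion": "0 0.01 0.25 0 0 0 1; 0 0 0.25 0 0 0 1; 0 0 0.22 0 0 0 0.8; 0 0 0.098 0 0 0 0.6; 0 0 0 0 0 0 0.4; 0 0 0 0 0 0 0; 0 0 0 0 0 0 0; 0 0 0 0 0 0 0; 0 0 0 0 0 0 0; 0 0 0 0 0 0 0; 0 0 0 0 0 0 0; 0 0 0 0 0 0 0"
}}

```text
time: 10.2
tool_pos: [0.4541, 0.0798, 0.0342]
ee_rot: [3.141, -0.0, 1.569]
wrist_force: [-1.4, -0.2, 5.5]
width: 0.0267
finger_force: 30.0
```

```bash
python3 -c "
from h import *
plan([.5826,.139,.072])"
```

```text
t 10.2 tcp [0.4541 0.0798 0.0342] rpy [ 3.141 -0.     1.569] q6 0.052 f [-1.4 -0.2  5.5] 
 shift [ 0.2969  0.6424 -0.1884] turn [ 0.0004 -0.     -0.0006] steps 2.072258064516129
```

Call:
{"fn": "carry_out", "kwargs": {
  "motion": "0 0 -0.15 0 0 0 0; 0 0 -0.1 0 0 0 0; 0.1 0.215 0 0 0 0 0; 0.1 0.215 0 0 0 0 0; 0.097 0.212 0 0 0 0 0; 0 0 0.06 0 0 0 0; 0 0 0 0 0 0 0; 0 0 0 0 0 0 0"
}}

```text
time: 11.2
tool_pos: [0.5809, 0.1384, 0.0712]
ee_rot: [-3.14, 0.0, 1.569]
wrist_force: [-0.4, -0.3, 0.4]
width: 0.0267
finger_force: 30.0
```

Run:
```python
from h import *
np.set_printoptions(precision=1,suppress=True)
plan([.5826,.139,.046])
P=(.5826,.139)
tiles([('scene',[*P,.029],64,90),('side',[*P,.029],64,90)],'t5')
for n in('scene','side'):
    s=pickle.load(open(f't5_{n}.pkl','rb'));u,v=map(int,proj(s,np.array([*P,.029])));o=(u-32,v-45)
    for Q in(P,(P[0],P[1]+.002),(P[0]+.002,P[1])):
        f=lambda b:(b-[o[0],o[0],o[1],o[1]])*6+3
        print(n,Q,'cap',f(bb(s,cyl(*Q,.038,.01,.014))),'peg',f(bb(s,cyl(*Q,.012,.017,.007))))
```

```text
t 11.2 tcp [0.6 0.1 0.1] rpy [-3.1  0.   1.6] q6 0.141 f [-0.4 -0.3  0.4] 
 shift [0.  0.  0.1] turn [-0.  0. -0.] steps 0.4064516129032258
scene origin 216 206 target px [np.float64(200.0), np.float64(275.0)]
side origin 269 191 target px [np.float64(198.0), np.float64(273.0)]
scene (0.5826, 0.139) cap [158.6 236.6 211.4 285.5] peg [181.  221.3 260.8 319.8]
scene (0.5826, 0.14100000000000001) cap [154.6 232.7 214.2 288.5] peg [177.  217.5 263.7 322.8]
scene (0.5846, 0.139) cap [154.8 232.8 208.8 282.8] peg [177.2 217.6 258.2 317.2]
side (0.5826, 0.139) cap [161.8 236.7 211.6 271.3] peg [178.5 216.5 264.  321.1]
side (0.5826, 0.14100000000000001) cap [159.9 234.7 209.2 268.7] peg [176.6 214.5 261.5 318.5]
side (0.5846, 0.139) cap [166.7 241.6 210.8 270.4] peg [183.4 221.4 263.1 320.3]
```

View pics/t5.png

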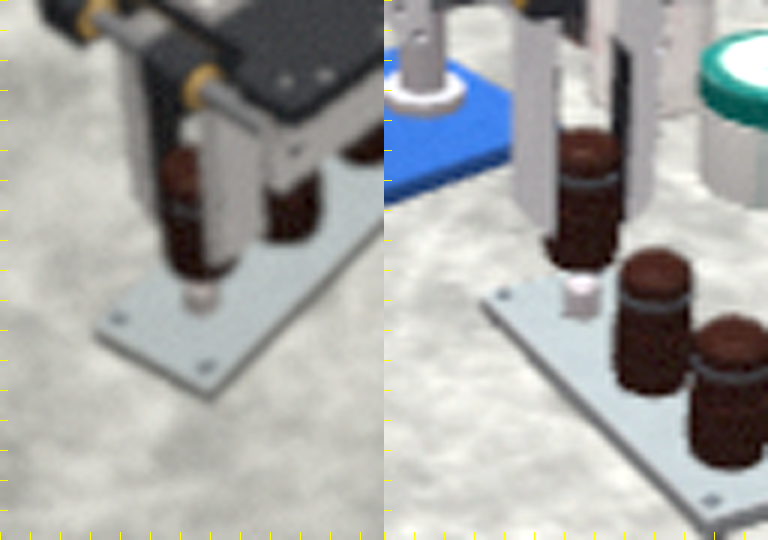

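The cap is about 1.2 mm short in x and 0.7 mm short in y. In the side tile the mouth is at about 197.5 and the peg at 198, and in the scene tile both are at about 201. I'll correct and lower.

Call:
{"fn": "carry_out", "kwargs": {
  "motion": "0.0035 0.006 0.01 0 0 0 0; 0 0 0.02 0 0 0 0; 0 0 0.025 0 0 0 0; 0 0 0.025 0 0 0 0; 0 0 0.025 0 0 0 0; 0 0 0.021 0 0 0 0; 0 0 0 0 0 0 0; 0 0 0 0 0 0 0; 0 0 0 0 0 0 0"
}}

```text
time: 12.42
tool_pos: [0.5835, 0.1397, 0.0464]
ee_rot: [-3.142, 0.0, 1.569]
wrist_force: [-0.6, 1.0, -1.1]
width: 0.0273
finger_force: 30.0
```

Call:
{"fn": "carry_out", "kwargs": {
  "motion": "0 0 0.003 0 0 0 0; 0 0 0 0 0 0 0; 0 0 0 0 0 0 0.6; 0 0 0 0 0 0 0.6; 0 0 0 0 0 0 0.6; 0 0 0 0 0 0 0.6; 0 0 -0.15 0 0 0 0.6; 0 0 -0.3 0 0 0 0.6; 0 0 -0.3 0 0 0 0.8; 0 0 -0.3 0 0 0 0.8; 0 0 0 0 0 0 0.8"
}}

```text
time: 13.8
tool_pos: [0.586, 0.1401, 0.2636]
ee_rot: [3.128, -0.002, 1.57]
wrist_force: [0.8, -0.3, 0.4]
width: 0.0751
finger_force: 0.0
```

Run:
```python
from h import *
np.set_printoptions(precision=4,suppress=True)
tiles([('scene',[.583,.139,.04],64,70),('side',[.583,.139,.04],64,70)],'t6')
sc,sd=[pickle.load(open(f't6_{n}.pkl','rb')) for n in('scene','side')]
for X in((.583,.139),(.573,-.105)):
  for s in(sc,sd):
    h=.05 if X[1]>0 else .092
    print(bb(s,cyl(*X,.012,h,.014)))
plan([.5246,.3088,.26],yaw=np.pi/2)
import numpy as np
for t,p,z in(('spray side base',(447,297),0),('spray scene top',(193,308),.204)):print(t,onz(sd if 'side' in t else sc,p[0]*.7,p[1]*.7,z))
```

```text
scene origin 216 212 target px [np.float64(197.0), np.float64(217.0)]
side origin 269 196 target px [np.float64(200.0), np.float64(218.0)]
[241.3725 255.3844 236.154  261.0475]
[295.3719 308.3354 220.3597 245.5986]
[317.0845 330.244  172.2804 208.9323]
[338.5228 358.4669 262.4483 314.3615]
t 13.9 tcp [0.5837 0.1397 0.2563] rpy [ 3.14 -0.    1.57] q6 0.142 f [ 0.1 -0.7 -0.6] 
 shift [ 0.8451 -0.2964 -0.0186] turn [ 0.0007 -0.     -0.0006] steps 2.7261290322580645
spray side base [0.6881 0.3165 0.    ]
spray scene top [0.6809 0.3287 0.204 ]
```

View pics/t6.png

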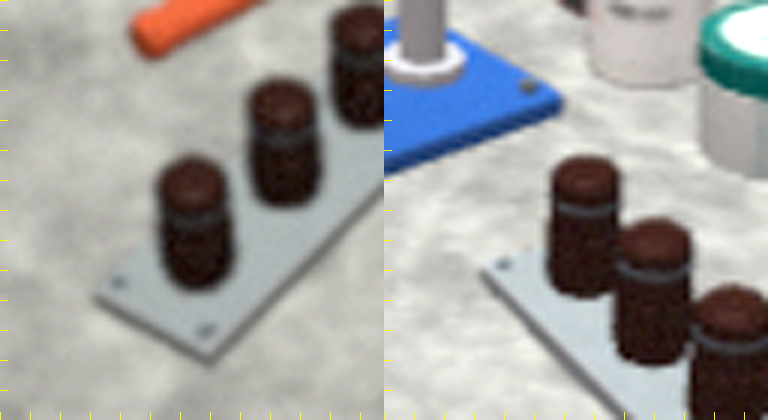

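Both spares are home, at (197,225) in the scene tile and (584,225) in the side tile, and level with their neighbours. On to the torch.

Call:
{"fn": "carry_out", "kwargs": {
  "motion": "0.211 -0.074 -0.02 0 0 0 0.8; 0.211 -0.074 -0.02 0 0 0 0.8; 0.211 -0.074 -0.02 0 0 0 0.8; 0.211 -0.074 -0.02 0 0 0 0.8; 0 0 0 0 0 0 0.8; 0 0 0 0 0 0 0.8"
}}

```text
time: 14.65
tool_pos: [0.5241, 0.3079, 0.2695]
ee_rot: [-3.138, 0.003, 1.569]
wrist_force: [0.9, -0.2, -0.5]
width: 0.0748
finger_force: 0.0
```

Run:
```python
from h import *
np.set_printoptions(precision=4,suppress=True)
plan([.5246,.3088,.202])
tiles([('wrist',[.5246,.3088,.2234],120,90),],'t7')
s=pickle.load(open('t7_wrist.pkl','rb'));print(proj(s,np.array([.5246,.3088,.2234])),proj(s,np.array([.5246,.3088,.158])))
print(bb(s,cyl(.5246,.3088,.2234,.0,.014)),bb(s,cyl(.5246,.3088,.158,.0,.019)))
```

```text
t 14.65 tcp [0.5241 0.3079 0.2695] rpy [-3.138  0.003  1.569] q6 0.439 f [ 0.9 -0.2 -0.5] 
 shift [0.0055 0.0037 0.3373] turn [-0.0016  0.0012 -0.0006] steps 1.0880645161290323
wrist origin 219 185 target px [np.float64(364.0), np.float64(276.0)]
(np.float64(279.2041694565986), np.float64(230.53424737478747)) (np.float64(279.25256447118375), np.float64(207.7596372346222))
[258.9759 299.4412 210.9476 249.5194] [258.0389 300.4758 186.824  228.0215]
```

View pics/t7.png

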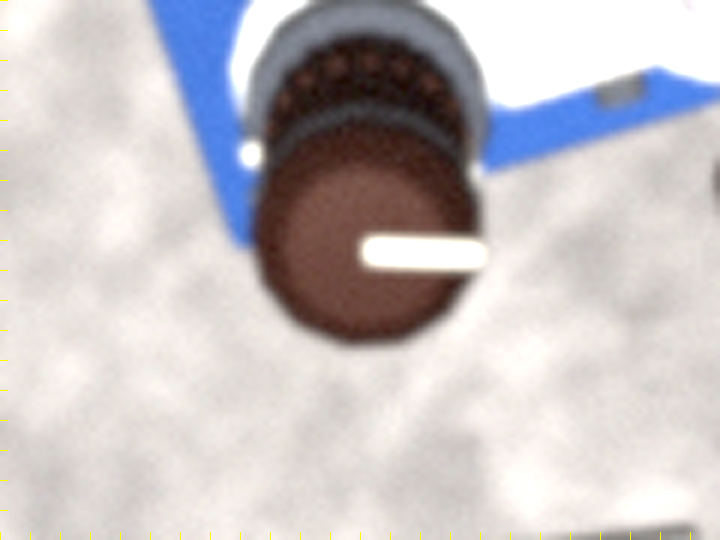

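Wrist view: the cap's axis is at about (365,250) in the tile, so y is about 0.312. The line points to +x and the collar mark at (250,155) is on the far side, so the turn is about 2.8 rad. I'll centre, pre-rotate the wrist, then descend and grip.

Call:
{"fn": "carry_out", "kwargs": {
  "motion": "0.021 0.0045 0 0 0 0 0.8; 0 0 0 0 0 -0.084 0.8; 0 0 0 0 0 -0.084 0.8; 0 0 0 0 0 -0.084 0.8; 0 0 0 0 0 -0.084 0.8; 0 0 0 0 0 -0.084 0.8; 0 0 0 0 0 -0.084 0.8; 0 0 0 0 0 -0.084 0.8; 0 0 0 0 0 -0.084 0.8; 0 0 0 0 0 -0.084 0.8; 0 0 0 0 0 -0.084 0.8; 0 0 0 0 0 -0.084 0.8"
}}

```text
time: 16.2
tool_pos: [0.5259, 0.3119, 0.2717]
ee_rot: [-3.141, -0.0, -2.774]
wrist_force: [0.1, -0.5, -0.2]
width: 0.0752
finger_force: 0.0
```

Call:
{"fn": "carry_out", "kwargs": {
  "motion": "0 0 0 0 0 0 0.8; 0 0 0.1 0 0 0 0.8; 0 0 0.12 0 0 0 0.8; 0 0 0.1 0 0 0 0.8; 0 0 0.018 0 0 0 0.7; 0 0 0 0 0 0 0.5"
}}

```text
time: 16.95
tool_pos: [0.5256, 0.3126, 0.2046]
ee_rot: [-3.142, 0.0, -2.78]
wrist_force: [0.2, -0.6, 0.6]
width: 0.0591
finger_force: 0.0
```

Run:
```python
from h import *
plan([.525,.312,.202],yaw=np.pi/2+1.93)
```

```text
t 16.95 tcp [0.5256 0.3126 0.2046] rpy [-3.142  0.    -2.78 ] q6 -1.488 f [ 0.2 -0.6  0.6] 
 shift [ 0.004  -0.0016  0.013 ] turn [-0.      0.0001  0.0011] steps 0.04193548387096774
```

Good. Gripping.

Call:
{"fn": "carry_out", "kwargs": {
  "motion": "0 0 0 0 0 0 0.3; 0 0 0 0 0 0 0; 0 0 0 0 0 0 0; 0 0 0 0 0 0 0; 0 0 0 0 0 0 0; 0 0 0 0 0 0 0; 0 0 0 0 0 0 0; 0 0 0 0 0 0 0"
}}

```text
time: 17.95
tool_pos: [0.5255, 0.313, 0.2047]
ee_rot: [3.141, 0.001, -2.778]
wrist_force: [0.4, 1.6, 4.2]
width: 0.0276
finger_force: 30.0
```

Run:
```python
from h import *
plan([.525,.312,.202],yaw=np.pi/2+1.93);print(readout.get_obs()['wrist_torque'])
```

```text
t 17.95 tcp [0.5255 0.313  0.2047] rpy [ 3.141e+00  1.000e-03 -2.778e+00] q6 -1.49 f [0.4 1.6 4.2] 
 shift [ 0.0041 -0.0038  0.0137] turn [0.0001 0.0004 0.0019] steps 0.04419354838709678
[ 0.2948975  -0.05966052 -0.03018776]
```

Call:
{"fn": "carry_out", "kwargs": {
  "motion": "0 0 0.0004 0 0 0.084 0; 0 0 0.0004 0 0 0.084 0; 0 0 0.0004 0 0 0.084 0; 0 0 0.0004 0 0 0.084 0; 0 0 0.0004 0 0 0.084 0; 0 0 0.0004 0 0 0.084 0; 0 0 0.0004 0 0 0.084 0; 0 0 0.0004 0 0 0.084 0; 0 0 0.0004 0 0 0.084 0; 0 0 0.0004 0 0 0.084 0; 0 0 0.0004 0 0 0.084 0; 0 0 0 0 0 0 0"
}}

```text
time: 19.45
tool_pos: [0.5248, 0.3119, 0.2038]
ee_rot: [-3.14, 0.002, 1.571]
wrist_force: [-3.2, -2.3, 6.2]
width: 0.0275
finger_force: 30.0
```

Run:
```python
from h import *
plan([.525,.312,.202],yaw=-2.78);print(readout.get_obs()['wrist_torque'])
```

```text
t 19.45 tcp [0.5248 0.3119 0.2038] rpy [-3.140e+00  2.000e-03  1.571e+00] q6 0.444 f [-3.2 -2.3  6.2] 
 shift [0.0004 0.001  0.0089] turn [-0.0012 -0.     -0.9226] steps 0.02870967741935484
[-0.44258296  0.48227674 -0.01461876]
```

Call:
{"fn": "carry_out", "kwargs": {
  "motion": "0 0 0.0004 0 0 0.084 0; 0 0 0.0004 0 0 0.084 0; 0 0 0.0004 0 0 0.084 0; 0 0 0 0 0 0.03 0; 0 0 0 0 0 0 0"
}}

```text
time: 20.08
tool_pos: [0.5244, 0.3121, 0.2035]
ee_rot: [-3.141, 0.003, 0.982]
wrist_force: [-3.8, -1.0, 4.9]
width: 0.0275
finger_force: 30.0
```

Run:
```python
from h import *
plan([.525,.312,.202],yaw=-2.78);print(readout.get_obs()['wrist_torque'])
```

```text
t 20.07 tcp [0.5244 0.3121 0.2035] rpy [-3.141e+00  3.000e-03  9.820e-01] q6 1.033 f [-3.8 -1.   4.9] 
 shift [0.0015 0.0028 0.0074] turn [-1.7000e-03 -1.0000e-04 -1.2039e+00] steps 0.023870967741935485
[-0.37744407  0.67617061 -0.07426248]
```

Call:
{"fn": "carry_out", "kwargs": {
  "motion": "0 0 0.0002 0 0 0.04 0; 0 0 0.0002 0 0 0.04 0; 0 0 0.0002 0 0 0.03 0; 0 0 0 0 0 0 0"
}}

```text
time: 20.58
tool_pos: [0.5243, 0.3122, 0.2034]
ee_rot: [-3.141, 0.003, 0.751]
wrist_force: [-3.8, -1.4, 6.3]
width: 0.0277
finger_force: 30.0
```

Run:
```python
from h import *
plan([.525,.312,.202],yaw=-2.78);print(readout.get_obs()['wrist_torque'])
```

```text
t 20.57 tcp [0.5243 0.3122 0.2034] rpy [-3.141e+00  3.000e-03  7.510e-01] q6 1.264 f [-3.8 -1.4  6.3] 
 shift [0.0021 0.0033 0.0069] turn [-1.9000e-03 -1.0000e-04 -1.3139e+00] steps 0.022258064516129033
[-0.31246721  0.78126606 -0.11573983]
```

Call:
{"fn": "carry_out", "kwargs": {
  "motion": "0 0 0 0 0 0.03 0; 0 0 0 0 0 0.03 0; 0 0 0 0 0 0 0"
}}

```text
time: 20.95
tool_pos: [0.5249, 0.3128, 0.2033]
ee_rot: [-3.141, 0.001, 0.627]
wrist_force: [-3.0, -0.4, 5.8]
width: 0.0278
finger_force: 30.0
```

Run:
```python
from h import *
plan([.525,.312,.202],yaw=-2.78);print(readout.get_obs()['wrist_torque'])
```

```text
t 20.95 tcp [0.5249 0.3128 0.2033] rpy [-3.141e+00  1.000e-03  6.270e-01] q6 1.389 f [-3.  -0.4  5.8] 
 shift [-0.002   0.0035  0.0067] turn [-5.0000e-04 -1.0000e-04 -1.3734e+00] steps 0.021612903225806453
[-0.04905812  0.58401083  0.26910697]
```

Call:
{"fn": "carry_out", "kwargs": {
  "motion": "0 0 0 0 0 0.03 0; 0 0 0 0 0 0.03 0; 0 0 0 0 0 0 0; 0 0 0 0 0 0 0"
}}

```text
time: 21.45
tool_pos: [0.5254, 0.313, 0.2034]
ee_rot: [-3.141, -0.001, 0.5]
wrist_force: [-0.5, 1.0, 5.4]
width: 0.0273
finger_force: 30.0
```

Run:
```python
from h import *
plan([.525,.312,.202],yaw=-2.78);print(readout.get_obs()['wrist_torque'])
tiles([('side',[.525,.312,.19],45,70),('scene',[.525,.312,.19],45,70)],'t8',8)
```

```text
t 21.45 tcp [0.5254 0.313  0.2034] rpy [-3.141e+00 -1.000e-03  5.000e-01] q6 1.515 f [-0.5  1.   5.4] 
 shift [-0.0044  0.0035  0.0068] turn [ 5.0000e-04 -2.0000e-04 -1.4338e+00] steps 0.02193548387096774
[0.05392728 0.35127682 0.43160139]
side origin 232 112 target px [np.float64(186.0), np.float64(291.0)]
scene origin 173 221 target px [np.float64(185.0), np.float64(292.0)]
```

View pics/t8.png

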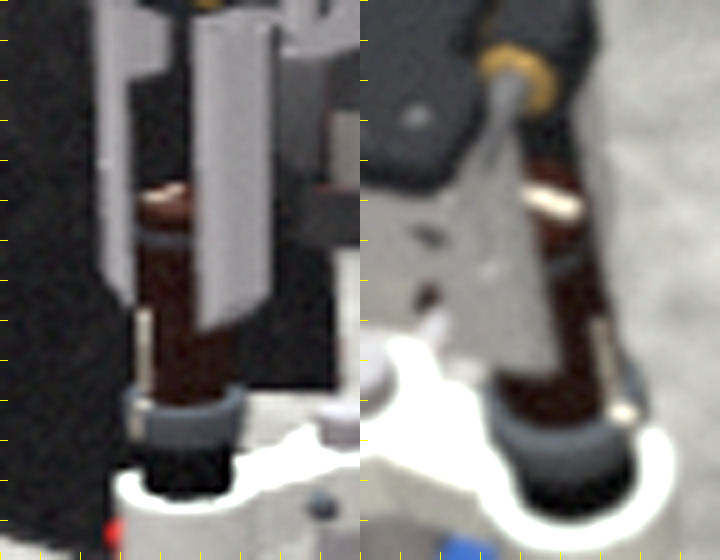

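Both views show the cap's line meeting the collar mark, at (145,400) in the side tile and (622,410) in the scene tile, and the torque has jumped to 0.43 N m. The cap is bottomed, so I'll back it off a quarter turn.

Call:
{"fn": "carry_out", "kwargs": {
  "motion": "0 0 -0.0004 0 0 -0.078 0; 0 0 -0.0004 0 0 -0.078 0; 0 0 -0.0004 0 0 -0.078 0; 0 0 -0.0004 0 0 -0.078 0; 0 0 -0.0004 0 0 -0.078 0; 0 0 -0.0004 0 0 -0.078 0; 0 0 -0.0004 0 0 -0.078 0; 0 0 -0.0004 0 0 -0.078 0; 0 0 -0.0004 0 0 -0.078 0; 0 0 -0.0004 0 0 -0.078 0; 0 0 0 0 0 0 0; 0 0 0 0 0 0 0"
}}

```text
time: 23.05
tool_pos: [0.5245, 0.3133, 0.2041]
ee_rot: [-3.141, -0.002, 2.133]
wrist_force: [-4.9, 0.9, 6.4]
width: 0.0272
finger_force: 30.0
```

Run:
```python
from h import *
plan([.525,.312,.202],yaw=-2.78);print(readout.get_obs()['wrist_torque'])
tiles([('side',[.525,.312,.2],45,50),('scene',[.525,.312,.2],45,50)],'t9',8)
# predicted side-line positions for turn angles, mark at world angle 196.5deg; line at radius 14mm
for n in('side','scene'):
    s=pickle.load(open(f't9_{n}.pkl','rb'));u0,v0=map(int,proj(s,np.array([.525,.312,.2])))
    for t in(1.27,1.57,1.87):
        a=np.radians(193)+t
        print(n,t,[[int((c-o)*8+4) for c,o in zip(proj(s,np.array([.525+r*np.cos(a),.312+r*np.sin(a),z])),(u0-22,v0-25))] for r,z in((0,.2228),(.013,.2228),(.014,.175))])
```

```text
t 23.05 tcp [0.5245 0.3133 0.2041] rpy [-3.141e+00 -2.000e-03  2.133e+00] q6 -0.118 f [-4.9  0.9  6.4] 
 shift [-0.007  -0.0013  0.0106] turn [ 2.00e-04 -1.00e-03 -6.54e-01] steps 0.034193548387096775
[0.18617363 0.70559303 0.05007256]
side origin 232 118 target px [np.float64(185.0), np.float64(212.0)]
scene origin 172 228 target px [np.float64(187.0), np.float64(205.0)]
side 1.27 [[183, 138], [192, 150], [196, 305]]
side 1.57 [[183, 138], [205, 149], [209, 303]]
side 1.87 [[183, 138], [215, 146], [220, 300]]
scene 1.27 [[173, 132], [222, 102], [252, 249]]
scene 1.57 [[173, 132], [210, 94], [239, 241]]
scene 1.87 [[173, 132], [194, 90], [223, 236]]
```

View pics/t9.png

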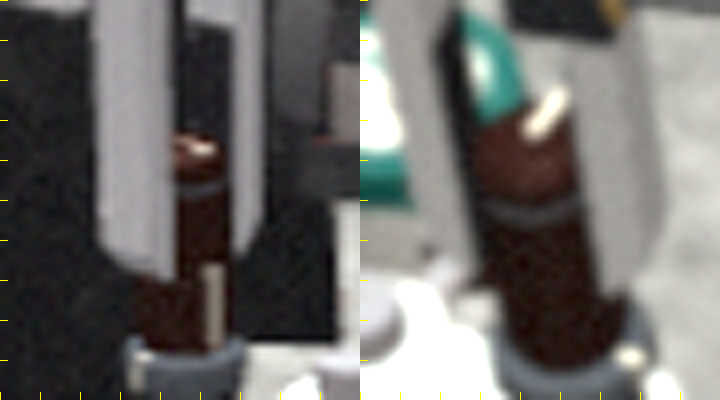

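The line is at x≈214 in the side tile and runs (170,135)→(202,92) in the scene tile. That puts the turn at about 1.6 rad, in agreement with the wrist rotation, and the grip is still at 30 N. Handing in.

```bash
python3 -c "
from bench import robot
print(robot.close_job())"
```

```text
the job is handed in; nothing more can be done
None
```

I've handed the job in at about 23 s of the 72 s limit; no score came back. Both spare caps are home on their own racks, and the torch cap was bottomed, then backed off to about 1.6 rad by camera (target 1.57 ± 0.3) and is still held at 30 N.

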